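Unclip the orange timer from its rail

ROBOT

A 6-joint arm with a two-finger parallel gripper is mounted at the origin on a cart in front of the work surface, level with it; the furniture and walls round the work are solid. World frame = base frame: x ahead of the robot, y to its left, z up, the work surface at z = 0. Lengths are in mm, angles in rad, forces in N, time in s.
With the tool pointing down it reaches from about 325 to 875 mm from the base axis. Payload 4.4 kg.
Tool frame: the origin (TCP) lies on the centre line of the jaws, within the pads' length; the fingertips stand ahead of it and the grasp point (between the pads) lies 6 mm ahead of it (ctrl.tcp_to_tips is the z of the fingertips in the tool frame, in mm); z points along the fingers, y is the direction in which the jaws open and shut (so a half turn about z gives the same grasp; the last joint's range is limited). The gripper opens to 85 mm and grips with 20 to 120 N. Pads are 22 mm wide; open, the fingers measure 114 mm over their backs; the gripper's body (76 mm by 85 mm) begins 54 mm behind the grasp point. The pads swing forward as they close: fully open they stand 13 mm farther back than shut.
Start: joints at [-1.272, 0.207, 1.542, -0, 1.393, -0.15], TCP at [249.472, -518.065, 216.882] pointing down, gripper open.
Joint ranges: [-2.73, 2.73], [-0.86, 2.22], [0.23, 2.46], [-1.11, 4.25], [0.08, 2.63], [-2.82, 2.82]. Speed limits (rad/s): [2.79, 2.79, 3.14, 3.14, 3.14, 3.14].

INTERFACE

Orientations are given as a 3x3 rotation matrix whose columns are the frame's x, y, z axes.
In Python, from plant import ctrl, sensors, optics gives the robot as it stands. Calls block until the motion is done:
- ctrl.move_ptp(position, orientation): joint-space move of the TCP to a pose.
- ctrl.move_l(position, rot=None, vel=150, threshold=None): straight line of the TCP; rot=None keeps the orientation; vel is the mean speed in mm/s. With threshold (N) it stops when the force on the tool has changed by that much, and returns True; else False.
- ctrl.set_joints(angles): joint-space move.
- ctrl.gripper_to(opening, force=None): finger opening in mm; force is the grip in N (None keeps the last); returns when the fingers have stopped.
- ctrl.hold(seconds).
- ctrl.solve_ik(position, orientation): joint angles nearest the present ones, or None.
- sensors.read_state(): the state.
- optics.grab_frame(name): name is "side" or "top"; returns (picture, depth): 400x640x3 uint8, red, green, blue; 400x640 float32, mm along the optical axis (not along the pixel's ray), 0 where there is no reading.
- optics.camera_params(name): a dict with "mtx" (3x3 intrinsics, pixels), "k1" (the pictures are not rectified: a ray, as slopes to the right and down, at radius r is drawn at 1 + k1 r^2 times it, then the intrinsics apply), "R" (3x3) and "t" (3): a world point X has camera coordinates R X + t. Camera axes: x right, y down, z forward; pixel columns grow to the right and rows downward; lengths in mm; the calibration is good to about 2 mm. A picture is of the moment at which its call begins. camera_params takes no time and is no camera call.
A pose or a line that the arm cannot do raises ctrl.MotionError and nothing moves.
- ctrl.finish_job(): hands the job in, once; it reports no verdict.
The state is a dict: "t": time; "q": joint angles; "qvel": joint speeds; "tau": joint torques, N m; "eef_pos": TCP position; "eef_rot": TCP orientation; "force": force on the tool from outside, world axes, zero at the start; "wrist_torque": the same for the moment, N m; "grip_width": finger opening in mm.
Only numpy, scipy, OpenCV 4.12 (cv2) and the standard library are available. Lean on these libraries where they do the work, as an engineer would, in place of code of your own. Each camera call takes 0.05 s, during which the arm holds its last target. There are 200 camera calls.

TASK

The orange timer needs a new battery: pull it straight up off the bench rail against its spring catch and stand it upright in the shallow grey tray. Set it down gently rather than dropping it, and leave the white and the blue timer clipped where they are.

Things in the scene. Friction and masses are not known exactly. Their poses are not given: they have to be found in the camera images.
- orange_mid (a point): Orange clip-on timer, 36 (x) x 40 (y, along the rail) x 85 mm high, 0.11 kg; the point is its centre, 42.5 mm above its foot; z up. Pinch it across x. It sits astride an upright rail, a fin 8 mm thick in a slot 36 mm deep in its underside: it must rise 36 mm straight up to be free. After 1 to 2 mm of lift spring balls in the fin resist with about 12 N, then give way. Its flat foot, on which it stands alone, is 14 mm above the worktop.
- white_mid (a point): White clip-on timer, 36 (x) x 40 (y, along the rail) x 85 mm high, same build, on the same rail; stays there. The point is its centre. The three timers stand 80 mm apart along the rail centre to centre, in any order, with 40 mm of free space between neighbours.
- blue_mid (a point): Blue clip-on timer, 36 (x) x 40 (y, along the rail) x 85 mm high, same build, on the same rail; stays there. The point is its centre. The rail's wooden foot, 70 x 250 x 12 mm, lies under all three and is screwed to the worktop.
- tray_in (a point): Centre of the inner floor (5 mm above the worktop) of a shallow grey open tray, 120 x 120 mm outside, 110 x 110 mm inside, walls 18 mm high over the worktop, fixed; x and y lie along its sides.
Mind the look-alikes: they are no part of the job. Of the things that look like the part that bears orange_mid, the largest one is meant.

How it is judged (in metres and radians):
On the way:
1. the orange timer is held in the gripper, lifted clear of the rail (height (world z) of orange_mid above 0.094 m and contact force between the fingers and timer_orange above 0.5 N), for 0.2 s.
At the end, for the whole second after the job is handed in: The orange timer stands upright (within 10 degrees) on the tray's floor, its centre within 45 mm of the tray's centre along each side, released and at rest; the white and the blue timer are still clipped on the rail, within 12 mm of where they were (x of orange_mid in the frame of tray_in between -0.045 and 0.045 m and y of orange_mid in the frame of tray_in between -0.045 and 0.045 m and z of orange_mid in the frame of tray_in between 0.036 and 0.05 m and angle between orange_mid's own z axis and vertical below 0.17 rad and linear speed of timer_orange below 0.02 m/s and distance of each of white_mid, blue_mid from where it was at the start of the episode below 0.012 m); the robot touches nothing.
It fails at once if the white or the blue timer is shifted by more than 12 mm or pulled off (distance of any of white_mid, blue_mid from where it was at the start of the episode above 0.012 m).
It fails at once if the orange timer is dropped: out of the gripper over the tray with its foot more than 25 mm above the tray's floor (horizontal distance between orange_mid and tray_in below 0.1 m and z of orange_mid in the frame of tray_in above 0.0675 m and contact force between the fingers and timer_orange below 0.05 N).
It also fails if it takes over 37 s, if anything falls off the work surface, if the arm or the gripper's body presses on something with over 40 N, if the wrist force passes 120 N, or if a joint passes its speed limit or range.

## Working session

There is one attempt and no reset: what is moved stays moved. The work goes in short steps, each a Python script; the robot and the scene stay as the last script left them, time stands still between calls to the robot, and variables do not carry over. Pictures are saved under pics/ and viewed, about 8 in all and at most 12, crops included, and the job is handed in when it is done.

```bash
mkdir -p pics
cat > h.py <<'E'
import numpy as np, cv2
from plant import ctrl, sensors, optics
def grab(n):
    p,d=optics.grab_frame(n); return p,d,optics.camera_params(n)
def world(P,d):
    # per-pixel world points
    h,w=d.shape; K=P["mtx"]; u,v=np.meshgrid(np.arange(w),np.arange(h))
    uv=np.stack([u,v],-1).reshape(-1,1,2).astype(np.float64)
    r=cv2.undistortPoints(uv,np.array(K),np.array([P["k1"],0,0,0,0.])).reshape(h,w,2)
    c=np.dstack([r*d[...,None],d]); return (c-np.array(P["t"]))@np.array(P["R"])
E
python3 - <<'E'
from h import *
for n in("side","top"):
    p,d,P=grab(n); cv2.imwrite(f"pics/{n}0.png",p[...,::-1]); np.savez(f"{n}0.npz",p=p,d=d,**P)
    print(n,P,d.min(),d.max(),(-np.array(P["R"]).T@P["t"]).round())
s=sensors.read_state();print(s["t"],s["eef_pos"],s["eef_rot"],ctrl.tcp_to_tips,s["grip_width"])
E
```

```text
side {'mtx': array([[430.16639453,   0.        , 318.34472899],
       [  0.        , 430.16639453, 207.98499037],
       [  0.        ,   0.        ,   1.        ]]), 'k1': -0.037898631535973164, 'R': array([[-0.99701678, -0.07712882,  0.00294703],
       [-0.05221384,  0.6458465 , -0.76167973],
       [ 0.05684413, -0.75956135, -0.64794699]]), 't': array([540.34278057, 110.56140771, 853.45999083])} 0.0 2902.4956 [496. 619. 636.]
top {'mtx': array([[419.42409814,   0.        , 314.95741544],
       [  0.        , 419.42409814, 195.98767518],
       [  0.        ,   0.        ,   1.        ]]), 'k1': -0.02945138599922563, 'R': array([[-0.02280743, -0.9997373 , -0.00227018],
       [-0.99822577,  0.02289776, -0.05496359],
       [ 0.05500113,  0.00101257, -0.99848578]]), 't': array([-60.28283642, 550.67542621, 985.18477867])} 0.0 1928.7496 [ 494.  -74. 1014.]
0.1 [ 249.24205269 -517.34566109  215.78173765] [[ 9.00978163e-01  4.33863969e-01 -6.37497522e-04]
 [ 4.33864308e-01 -9.00975789e-01  2.09516036e-03]
 [ 3.34644755e-04 -2.16428115e-03 -9.99997602e-01]] 25.0 85.37651403899854
```

View pics/side0.png

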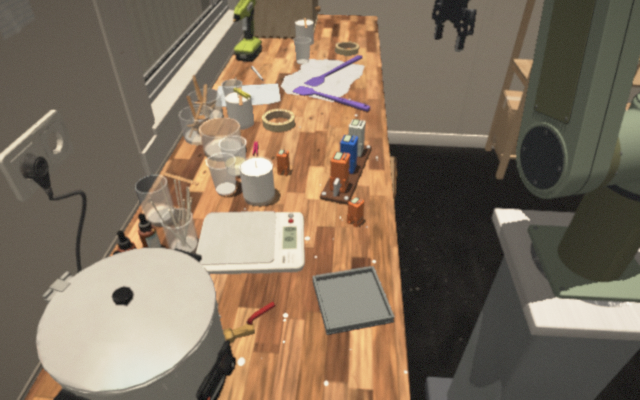

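View pics/top0.png

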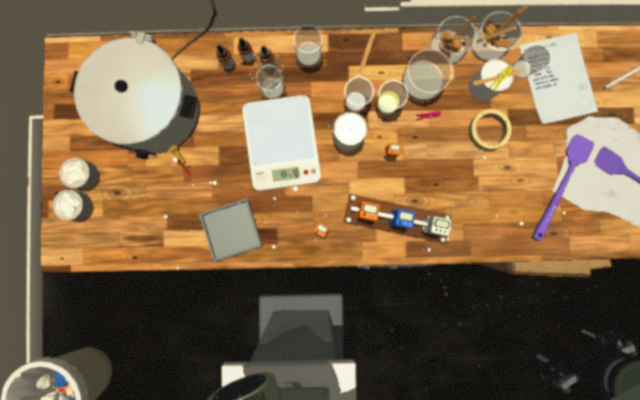

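Side view: the rail carries orange (340,170), blue (349,150) and white (357,130), and the tray is at (352,298). Top view: orange (369,211), blue (403,217), white (438,226), tray (230,230). The small orange look-alikes are off the rail at (321,230) and (394,150).

Run:
```python
from h import *
def load(n):
    z=np.load(f"{n}0.npz"); return z["p"],z["d"],z,world(z,z["d"])
pts={}
for n,boxes in {"top":dict(orange=(352,195,386,228),blue=(388,203,420,232),white=(421,210,456,242),tray=(195,195,266,265)),
 "side":dict(orange=(325,148,352,196),blue=(340,132,360,175),white=(347,115,368,160),tray=(308,262,398,336))}.items():
    p,d,z,W=load(n)
    for k,(a,b,c,e) in boxes.items():
        w=W[b:e,a:c].reshape(-1,3); ok=d[b:e,a:c].ravel()>0; hs=cv2.cvtColor(p[b:e,a:c],cv2.COLOR_RGB2HSV).reshape(-1,3)
        w=w[ok];hs=hs[ok]
        if k=="tray":
            m=(w[:,2]>-6)&(w[:,2]<26)&(hs[:,1]<70)
        else:
            m=(w[:,2]>85)&(w[:,2]<115)   # top faces
        q=w[m]
        if len(q)<5: print(n,k,len(q),w[:,2].max());continue
        r=cv2.minAreaRect(q[:,:2].astype(np.float32))
        print(n,k,len(q),"mean",q.mean(0).round(1),"rect",np.round(r[0],1),np.round(r[1],1),round(r[2],1),"z pct",np.percentile(q[:,2],[5,50,95]).round(1))
p,d,z,W=load("top"); print(W[215:220,350:458:6,2][2].round())
a=cv2.resize(p[185:275,190:460][...,::-1],None,fx=2.9,fy=2.9,interpolation=cv2.INTER_CUBIC)
p,d,z,W=load("side"); b=cv2.resize(p[105:215,310:390][...,::-1],None,fx=3,fy=3,interpolation=cv2.INTER_CUBIC)
c=np.zeros((a.shape[0]+b.shape[0],max(a.shape[1],b.shape[1]),3),np.uint8);c[:a.shape[0],:a.shape[1]]=a;c[a.shape[0]:,:b.shape[1]]=b
cv2.imwrite("pics/crop.png",c)
```

```text
top orange 304 mean [ 511.  -189.    98.3] rect [ 510.9 -189.9] [40.1 35.8] 76.5 z pct [ 94.7  98.5 101.5]
top blue 309 mean [ 492.5 -266.6   98.1] rect [ 492.6 -267.7] [40.1 36.2] 75.5 z pct [ 92.9  98.6 101.7]
top white 319 mean [ 474.5 -344.1   97.9] rect [ 474.1 -346.4] [41.4 36. ] 77.2 z pct [ 90.5  98.4 101.7]
top tray 2492 mean [473.7 131.8   6.8] rect [472.9 132. ] [119.9 124.9] 17.2 z pct [ 2.1  5.3 18.1]
side orange 243 mean [ 507.5 -185.7   95.8] rect [ 503.1 -210.2] [85.6 35. ] 77.7 z pct [ 85.9  97.8 100.6]
side blue 334 mean [ 493.4 -232.7   95.8] rect [ 494.2 -248.1] [163.2  35.4] 76.7 z pct [ 86.2  97.9 100.8]
side white 328 mean [ 477.4 -299.6   95.9] rect [ 487.1 -277. ] [179.1  35. ] 76.7 z pct [ 86.2  97.9 100.8]
side tray 3922 mean [471.8 131.4   8.4] rect [470.7 117.9] [130.5 145.2] 16.7 z pct [ 4.2  6.4 18.8]
[ 12.  11.  94.  98.  99.  12.  19.  47. 100. 100. 102.  10.  13.  53.
  93.  93.  14.  -1.]
```

View pics/crop.png

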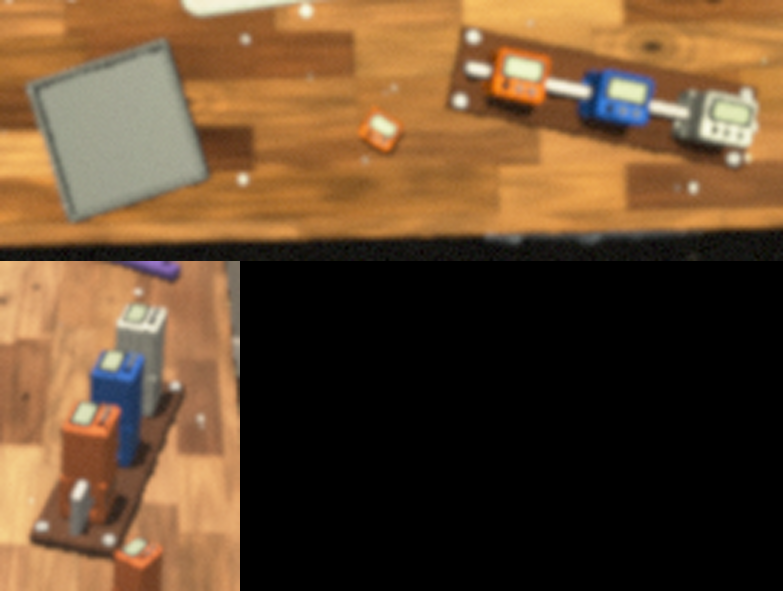

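Sizes (36×40 mm), heights (98.5 mm against 99 expected) and spacing (80 mm) all match. Rail yaw is about 13.3° and the two views agree. Next: approach and grasp.

```bash
cat >> h.py <<'E'
def rot(y):
    y=np.array([y[0],y[1],0.])/np.hypot(*y[:2]); z=np.array([0,0,-1.]); return np.column_stack([np.cross(y,z),y,z])
def st(m=""):
    s=sensors.read_state(); print(m,round(s["t"],2),s["eef_pos"].round(1),"F",np.round(s["force"],1),"w",round(s["grip_width"],1),flush=True); return s
O=np.array([510.7,-189.6]); T=np.array([472.9,132.0])
E
python3 - <<'E'
from h import *
q0=np.array(sensors.read_state()["q"]); best=None
for sg in(1,-1):
    R=rot((sg*.973,-sg*.23)); q=ctrl.solve_ik([*O,190],R)
    if q is not None:
        q=np.array(q); print(sg,q.round(2)); c=abs(q-q0).max()
        if best is None or c<best[0]: best=(c,R)
R=best[1]
ctrl.move_ptp([*O,190],R); st("above")
print(ctrl.move_l([*O,79],vel=80,threshold=15)); s=st("down")
print(s["eef_rot"].round(3))
p,d,P=grab("side"); cv2.imwrite("pics/side1.png",cv2.resize(p[60:220,260:460][...,::-1],None,fx=3,fy=3))
E
```

```text
1 [-0.51  0.17  1.65 -0.    1.33 -0.28]
above 1.65 [ 510.6 -190.6  190.1] F [ 0.6 -0.1 -0.1] w 85.1
False
down 3.18 [ 511.2 -189.9   79.7] F [-1.6  0.4 -0.3] w 85.6
[[ 0.23   0.973  0.001]
 [ 0.973 -0.23  -0.001]
 [-0.     0.001 -1.   ]]
```

View pics/side1.png

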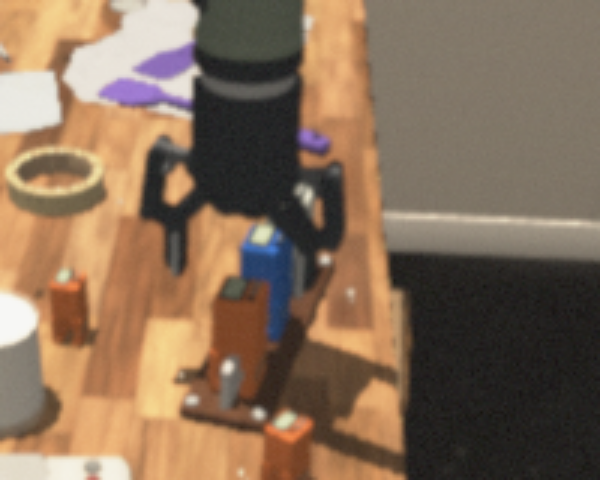

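The picture shows the open gripper, but its tips (about (175,270) and (310,290) in the crop) look farther back than the orange timer (240,330). I'll check this with projection and depth before closing.

Run:
```python
from h import *
s=st(); p,d,P=grab("side"); W=world(P,d); np.savez("side1.npz",W=W,p=p)
def proj(X): 
    x=cv2.projectPoints(np.array([X],float),cv2.Rodrigues(np.array(P["R"]))[0],np.array(P["t"]),np.array(P["mtx"]),np.array([P["k1"],0,0,0,0.]))[0].ravel(); return x.round(1),((x-[260,60])*3).round()
y=s["eef_rot"][:,1]; 
for k,z in(("tcp",0),("grasp",6),("tips",12)):
  for o in(-45,0,45): print(k,o,*proj(s["eef_pos"]+y*o+s["eef_rot"][:,2]*z))
def px(cx,cy): u,v=cx//3+260,cy//3+60; return W[v-1:v+2,u-1:u+2].reshape(-1,3)[4].round(), p[v,u]
for c in((175,262),(175,240),(155,200),(325,220),(303,255),(300,200),(240,180),(240,290),(240,330),(265,235)): print(c,*px(*c))
m=(W[...,2]>45)&(W[...,2]<85)&(p.max(-1)<70)&(W[...,1]>-300)&(W[...,1]<-100)&(abs(W[...,0]-510)<100)
q=W[m]; 
for sel in(q[:,0]>515,q[:,0]<500): print(sel.sum(), q[sel].min(0).round() if sel.any() else '', q[sel].max(0).round() if sel.any() else '', np.median(q[sel],0).round())
```

```text
3.23 [ 511.2 -189.9   79.7] F [-0.  -0.9  0.8] w 85.3
tcp -45 [357.7 167.7] [293. 323.]
tcp 0 [338.4 164.1] [235. 312.]
tcp 45 [319.5 160.6] [179. 302.]
grasp -45 [357.6 169.9] [293. 330.]
grasp 0 [338.3 166.3] [235. 319.]
grasp 45 [319.5 162.8] [178. 308.]
tips -45 [357.4 172. ] [292. 336.]
tips 0 [338.2 168.5] [235. 325.]
tips 45 [319.5 165. ] [178. 315.]
(175, 262) [ 558. -190.  123.] [90 88 83]
(175, 240) [ 558. -192.  139.] [90 88 82]
(155, 200) [ 573. -195.  172.] [34 35 34]
(325, 220) [ 452. -163.  179.] [65 53 45]
(303, 255) [ 465. -167.  147.] [66 65 63]
(300, 200) [ 469. -196.  176.] [118 116 104]
(240, 180) [ 511. -179.  198.] [41 41 43]
(240, 290) [ 508. -192.  101.] [82 83 67]
(240, 330) [ 507. -171.   77.] [124  67  39]
(265, 235) [ 492. -271.  101.] [223 227 190]
0   [nan nan nan]
0   [nan nan nan]
  return _methods._mean(a, axis=axis, dtype=dtype,
  ret = um.true_divide(
```

Run:
```python
from h import *
z=np.load("side0.npz"); W0=world(z,z["d"])
m=(W0[...,1]<-440)&(abs(W0[...,0]-250)<90)&(abs(W0[...,1]+518)<90)&(W0[...,2]>60)&(z["d"]>0)
q=W0[m]; print("start gripper min z",q.min(0).round(),np.percentile(q[:,2],[1,5]).round(), len(q))
s=st(); print(s["q"])
p,d,P=grab("side"); W=world(P,d)
m=(W[...,2]>102)&(abs(W[...,0]-511)<75)&(abs(W[...,1]+190)<45)&(p.max(-1)<110)&(d>0)
for n,sel in(("left",W[...,0]>540),("right",W[...,0]<480)):
    q=W[m&sel]; print(n,len(q),np.percentile(q[:,2],[0,2,10]).round(), q[q[:,2].argsort()[:8]].round().tolist())
p,d,P=grab("top"); W=world(P,d); cv2.imwrite("pics/top1.png",cv2.resize(p[160:280,300:480][...,::-1],None,fx=3,fy=3))
```

```text
start gripper min z [ 206. -588.  244.] [246. 256.] 1411
 3.28 [ 511.1 -189.8   79.6] F [-0.2 -0.1  0.4] w 85.1
[-5.14346429e-01  2.97358463e-01  1.73740453e+00 -2.69358123e-05
  1.10560093e+00 -2.82246130e-01]
left 1070 [112. 121. 150.] [[552.0, -200.0, 112.0], [556.0, -190.0, 112.0], [553.0, -192.0, 114.0], [556.0, -192.0, 114.0], [558.0, -191.0, 114.0], [552.0, -200.0, 114.0], [550.0, -207.0, 115.0], [560.0, -192.0, 116.0]]
right 761 [109. 119. 138.] [[469.0, -170.0, 109.0], [467.0, -168.0, 111.0], [467.0, -171.0, 111.0], [464.0, -170.0, 112.0], [469.0, -169.0, 113.0], [460.0, -172.0, 113.0], [462.0, -171.0, 114.0], [462.0, -175.0, 114.0]]
```

View pics/top1.png

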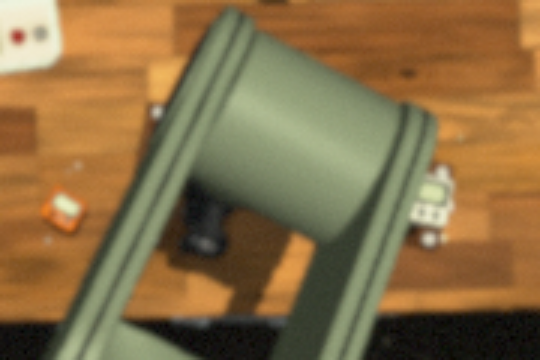

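The top view shows only the arm, which hides the gripper. Depth in both the start and present side frames puts the open tips about 30 mm above the reported TCP z. That is some 43 mm higher than nominal, while x and y agree. The camera heights are verified by the timers and worktop, so I'll trust them, go lower under a force guard and check again.

Run:
```python
from h import *
print(ctrl.move_l([*O,45],vel=60,threshold=10)); s=st("down")
p,d,P=grab("side"); W=world(P,d)
m=(W[...,2]>40)&(abs(W[...,0]-511)<75)&(abs(W[...,1]+190)<35)&(d>0)
for n,sel in(("left",(W[...,0]>540)),("right",(W[...,0]<480))):
    q=W[m&sel]; print(n,len(q),np.percentile(q[:,2],[0,2,10]).round())
q=W[m&(abs(W[...,0]-511)<20)&(W[...,2]>106)]; print("body",np.percentile(q[:,2],[0,2,10]).round())
cv2.imwrite("pics/side2.png",cv2.resize(p[60:220,260:460][...,::-1],None,fx=3,fy=3))
```

```text
False
down 4.1 [ 510.7 -189.6   44.8] F [-0.3 -0.1 -0.7] w 85.2
left 833 [ 72.  81. 103.]
right 840 [ 73.  84. 107.]
body [131. 137. 154.]
```

View pics/side2.png

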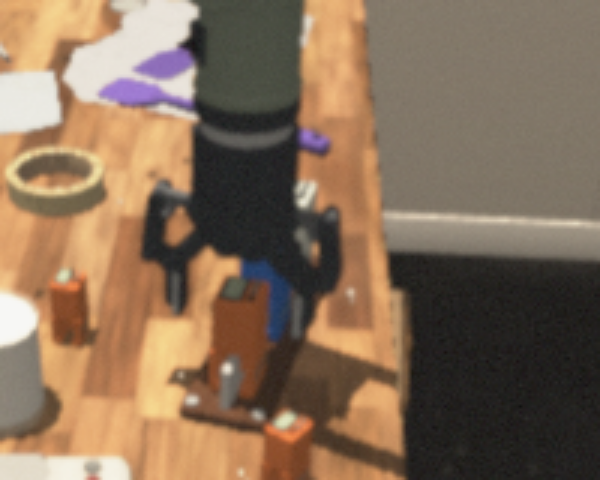

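The tips, now at z≈72, straddle the orange timer (crop tips at (178,310) and (298,335), timer top at (240,290)). Body clearance is about 32 mm. Now grip and pull.

Run:
```python
from h import *
ctrl.gripper_to(20,force=70); s=st("grip")
x,y,z=s["eef_pos"]
if 32<s["grip_width"]<40:
    ctrl.move_l([*O,45+10],vel=25); st("10mm")
    ctrl.move_l([*O,45+80],vel=60); st("80mm"); ctrl.hold(.3); st()
p,d,P=grab("side"); W=world(P,d)
h=cv2.cvtColor(p,cv2.COLOR_RGB2HSV)
m=(abs(W[...,0]-511)<40)&(abs(W[...,1]+175)<25)&(h[...,0]<15)&(h[...,1]>120)&(W[...,2]>20)&(d>0)
print(m.sum(),np.percentile(W[m],[1,50,99],axis=0).round())
cv2.imwrite("pics/side3.png",cv2.resize(p[60:220,260:460][...,::-1],None,fx=3,fy=3))
```

```text
grip 4.67 [ 511.1 -189.8   45.4] F [-0.3  0.9  1.3] w 35.3
10mm 5.22 [ 510.8 -189.3   55.5] F [-0.3  3.1  0.1] w 35.1
80mm 6.53 [ 510.3 -189.4  124.4] F [-0.4 -0.4 -1.2] w 35.2
 6.83 [ 510.6 -189.5  124.7] F [ 0.4  0.6 -1.2] w 35.1
596 [[ 473. -197.   95.]
 [ 512. -174.  148.]
 [ 541. -168.  369.]]
```

View pics/side3.png

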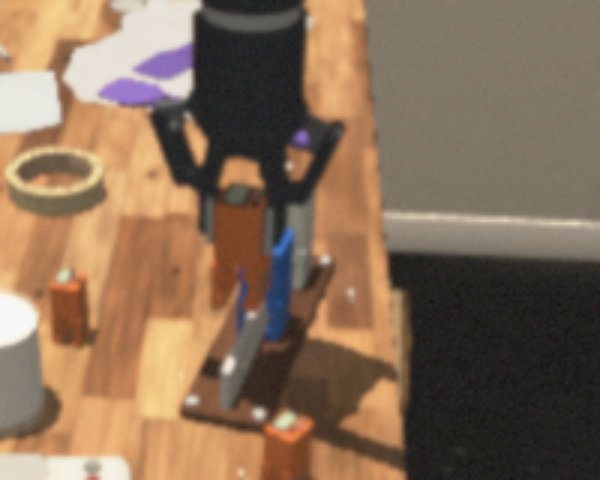

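The orange timer hangs in the jaws with its foot at z≈94-95 (crop (240,300)), so it didn't slip and is clear of the rail. Blue and white are still on the rail (blue is visible through the slot). Next: the tray.

Run:
```python
from h import *
ctrl.move_l([*T,125],vel=130); st("over tray")
ctrl.move_l([*T,46],vel=70); ctrl.hold(.2); st("near")
print(ctrl.move_l([*T,31],vel=12,threshold=5)); st("contact")
p,d,P=grab("side"); W=world(P,d); h=cv2.cvtColor(p,cv2.COLOR_RGB2HSV)
m=(abs(W[...,0]-473)<50)&(abs(W[...,1]-145)<40)&(h[...,0]<15)&(h[...,1]>120)&(W[...,2]<95)&(d>0)
print(m.sum(),np.percentile(W[m],[1,50,99],axis=0).round())
cv2.imwrite("pics/side4.png",cv2.resize(p[180:360,260:460][...,::-1],None,fx=3,fy=3))
```

```text
over tray 9.53 [473.  131.6 125. ] F [-0.4 -0.2 -0.1] w 35.4
near 11.0 [473.3 132.1  46.5] F [-0.3  0.4 -1.1] w 35.2
True
contact 11.81 [472.8 132.   36.5] F [-0.5 -0.8  3.7] w 35.7
779 [[428. 110.   0.]
 [473. 146.  63.]
 [493. 182.  93.]]
```

View pics/side4.png

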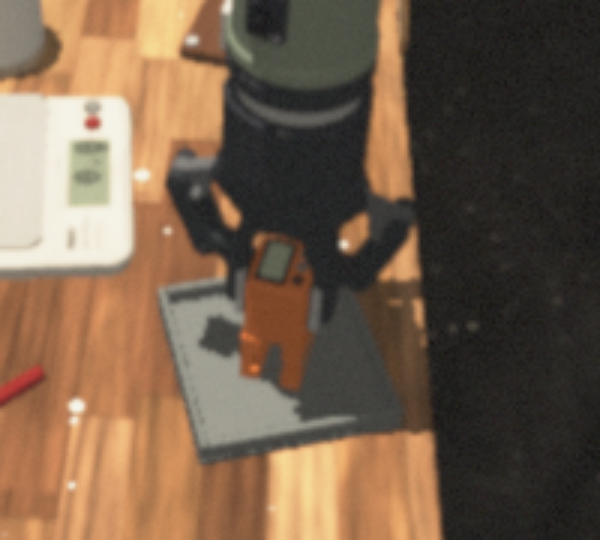

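The timer stands in the middle of the tray (foot near (270,380) in the crop). Contact came at 36.5 mm against the 36 mm predicted. Now release and retract.

Run:
```python
from h import *
ctrl.gripper_to(70); st("open")
ctrl.move_l([*T,190],vel=90); st("up")
R=sensors.read_state()["eef_rot"]
ctrl.move_ptp([400,-60,260],R); ctrl.hold(.3); s=st("away"); print(s["qvel"].round(3))
for n in("side","top"):
    p,d,P=grab(n); W=world(P,d)
    for k,c in dict(orange=T,blue=(492.5,-266.6),white=(474.5,-344.1)).items():
        m=(W[...,2]>83)&(W[...,2]<106)&(d>0)&(np.hypot(W[...,0]-c[0],W[...,1]-c[1])<38)
        if m.sum()>5: print(n,k,m.sum(),W[m].mean(0).round(1),np.percentile(W[m][:,2],[5,95]).round())
    if n=="side": a=p[90:350,250:450]
    else: b=p[140:290,180:470]
a=cv2.resize(a[...,::-1],None,fx=1.5,fy=1.5); b=cv2.resize(b[...,::-1],None,fx=1.7,fy=1.7)
c=np.zeros((390,800,3),np.uint8); c[:a.shape[0],:a.shape[1]]=a; c[:b.shape[0],305:305+b.shape[1]]=b
cv2.imwrite("pics/end.png",c)
```

```text
open 12.29 [471.3 131.9  35.3] F [ 1.6 -0.3 -0.2] w 69.9
up 14.16 [472.5 131.9 189.3] F [-0.1 -0.9 -0.4] w 70.1
away 15.33 [400.1 -59.2 259.5] F [-0.3 -0.6 -0.1] w 70.0
[-0.005 -0.005 -0.002 -0.     0.001 -0.   ]
side orange 424 [471.  132.8  90.4] [85. 93.]
side blue 215 [ 490.3 -260.7   95.3] [ 85. 101.]
side white 189 [ 471.1 -338.5   95. ] [ 84. 101.]
top orange 295 [473.4 128.4  89.9] [86. 93.]
top blue 310 [ 492.6 -266.4   97.9] [ 92. 101.]
top white 321 [ 474.5 -344.1   97.8] [ 92. 102.]
```

View pics/end.png

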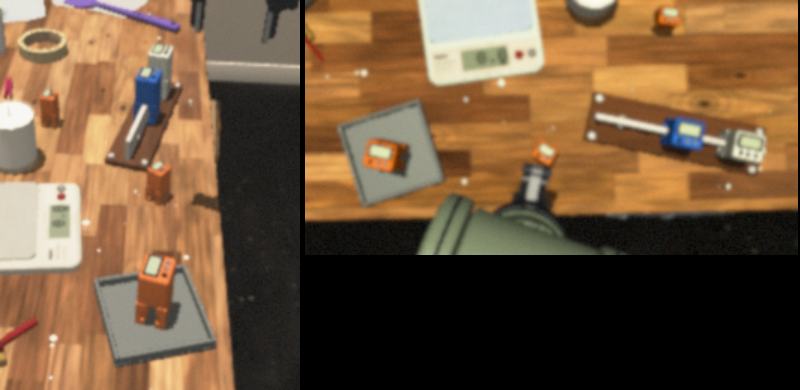

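The final views show the orange timer upright in the tray (side crop (156,290), top crop (385,155)), with blue and white unmoved on the rail and the gripper clear.

```bash
python3 -c "
from h import *
ctrl.finish_job(); st('done')"
```

```text
the job is handed in; nothing more can be done
the job is handed in; nothing more can be done
```

The orange timer now stands upright in the tray, and the job is handed in; the last clock reading before that was about 15.3 s.

- **Pull and placing:** I gripped the timer across x (35 mm read on the fingers) and pulled it straight up 80 mm off the rail without slip. I lowered it until the tool felt the tray floor, 0.5 mm from where I expected it, before opening the fingers.
- **Last checks:** The timer's top is at about z = 90 mm, as expected for standing on the 5 mm floor, and its centre is within about 5 mm of the tray's centre. In the top view, blue and white measure within 0.3 mm of where they started. The gripper is well clear of everything.
- **One disagreement:** The camera showed the fingertips about 43 mm higher than the reported TCP z and the stated tool geometry imply. The first descent therefore stopped too high. I went by the camera heights, which matched the known timer heights, and lowered the gripper accordingly. The height at which the timer met the tray later fitted this. I did not find the cause.

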